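# Find the unbalanced rotor arm on the knife edge

### The job

One of the two identical-looking rotor arms hides an off-centre weight. Try them on the knife edge, hung by the notch under their middle, to find which one will not stay level; put that one fully into the red reject bin and leave the good one balanced level and still on the knife edge. Leave the screwdriver, the tape roll and the black power brick where they are.

Things in the scene. Friction and masses are not known exactly. Their poses are not given: they have to be found in the camera images.
- rotor_1: rotor arm, 0.2 kg: aluminium bar 180 long, 24 wide, 10 thick, with a blue closed pod (34 x 34, 36 high) under each end, centred 73 mm from the middle. Starts standing on its pods. Origin: under the middle, level with the pods' undersides; x along the bar, y across, z up. The bar spans z = 36 to 46 mm; grip its free sides (24 mm apart) at the middle, marked by a black line.
- rotor_2: rotor arm that looks exactly like rotor_1: same sizes and axes, either end may be the front. One of the two, not always the same, hides an extra 11 g in one pod. Laid on the knife edge by its notch and let go, the good arm hangs level (its weight lies below the notch); the bad one tips its heavy end down 15 to 22 degrees within a second and stays on the edge, clear of the bench.
- rotor_1_notch (a point): apex of the V notch (16 mm wide, 5 mm deep) that runs across the underside of rotor_1's bar at its middle; 41 mm above its origin; axes as its body
- rotor_2_notch (a point): apex of the same notch in rotor_2, 41 mm above its origin; axes as its body
- stand: knife-edge stand, fixed: black base 100 x 75 x 12, slender upright 14 x 20 and on top a steel blade 3 thick, 20 long, its rounded edge 110 mm above the bench. Origin: centre of the base's underside; the edge runs along y, so a balanced arm lies along x. Blade and upright are narrower than the bar: fingers holding the bar's middle pass on either side of them
- knife_edge (a point): middle of the knife edge's top line, 110 mm above the bench; axes as the stand: the edge runs along y
- reject_bin: red open reject bin, fixed: outside 240 long (x) x 130 wide (y) x 40 high, walls and floor 5 mm. Origin: centre of its underside
- screwdriver: screwdriver lying on the bench, bystander, to be left where it is
- tape_roll: orange tape roll lying flat, 72 mm across, 24 high, bystander, to be left where it is
- power_brick: black power brick 100 x 55 x 35, bystander, to be left where it is
Mind the look-alikes: they are no part of the job. Leave any green look-alike of the rotor_1 alone.

How it is judged:
By the outcome, as a careful person would: the job done as asked, in the order asked, and still so for the second after the job is handed in, with the robot touching nothing.
It also fails if it takes over 69 s, if anything falls off the work surface, if the arm or the gripper's body presses on something with over 40 N, if the wrist force passes 120 N, or if a joint passes its speed limit or range.

### The arm

A 6-joint arm with a two-finger parallel gripper is mounted at the origin on the work surface. World frame = base frame: x ahead of the robot, y to its left, z up, the work surface at z = 0. Lengths are in m, angles in degrees, forces in N, time in s.
With the tool pointing down it reaches from about 0.35 to 0.875 m from the base axis. Payload 4.2 kg.
Tool frame: the origin (TCP) lies on the centre line of the jaws, within the pads' length; the fingertips stand 19 mm ahead of it and the grasp point (between the pads) is the TCP; z points along the fingers, y is the line along which they close (so a half turn about z gives the same grasp; the last joint's range is limited). The gripper opens to 87 mm and grips with 3 to 60 N. Pads are 19 mm wide; open, the fingers measure 117 mm over their backs; the gripper's body (75 mm by 190 mm) begins 51 mm behind the grasp point.
Start: joints at [-62.475, 22.042, 0.453, 0, -68.411, -14.817], TCP at [0.138, -0.61, 0.213] pointing down, gripper open.
Joint ranges: [-179.83, 179.83], [-69.29, 118.12], [-61.27, 80.66], [-181.25, 117.63], [-171.15, -9.14], [-177.46, 177.46]. Speed limits (degrees/s): [159.86, 159.86, 180, 180, 180, 180].

### API

Orientations are given as a 3x3 rotation matrix whose columns are the frame's x, y, z axes.
In Python, from station import sense, capture, finish_job, search_frame, masks_of gives the robot as it stands.
- The arm moves only by the tool drive_tool, never from a script. Its argument "rows" is a list of rows, each a list of 7 numbers: the opening in per cent of the stroke, from 0 (shut) to 100 (fully open), then the shift along the world's x, y, z in mm, then the turn, a rotation vector about the world's x, y, z in rad. In form: [[fingers, dx, dy, dz, wx, wy, wz], ...]. A call has 1 to 5 rows; each row shifts and turns the commanded pose from where the row before left it; what a row does not reach is not made up. A row lasts 1/12 s, in which the tool goes at most 41.7 mm and 7.16 degrees, less where a joint would pass 70% of its speed; a pose out of reach is approached as far as the arm can. A call is refused whole if a number of a shift passes 41.7 or a number of a turn 0.125, either way. A call with a gripper value outside its range is refused whole. The fingers move at their own pace and stop on an object; the grip force is fixed at half the most. Time passes only in rows, so rows that do not move let the fingers close. It gives the time, the measured TCP pose, the force, the opening and the grip force at its end, in the units of the state.
- sense(): the state, without advancing time (a new reading comes with each control period).
- capture(name): name is "scene" or "top" or "wrist"; returns a dict with "frame" (420x560x3 uint8, red, green, blue), "z_map" (420x560 float32, m along the optical axis (not along the pixel's ray), 0 where there is no reading), "fx", "fy", "cx", "cy" (pixels), "R" (3x3) and "t" (3): a world point X has camera coordinates R X + t; the wrist camera has in their place "T_tool_cam" (4x4, takes a point from camera to tool coordinates, whose origin is the TCP and whose axes are the flange's). Camera axes: x right, y down, z forward; pixel columns grow to the right and rows downward; lengths in m; the calibration is good to about 2 mm. The wrist camera is an equidistant fisheye: a pixel r from the principal point sees the ray r / f radians off the axis. A picture is of the moment at which its call begins: read the wrist's pose just before it.
- finish_job(): hands the job in; it is judged then, once.
Trained networks look in a picture, given as the dict that the camera call returned (one of the last four; its "shot" number tells which), for a name from the list of things; names that differ only in an ending like _2 or _b are one class to them, and where a whole thing is asked for, a point or a joint stands for the part that bears it (a point fixed in the world has none). Each returns a list of dicts, best first, with "p" (0 to 1); they miss things now and then, are a little off and sometimes report something else, mostly with a low value. They report only what shows in the picture. A call takes as long as a camera call. They do not tell look-alikes from the thing itself.
- search_frame(label, picture): "xy" ([column, row] in pixels, amid what is visible of it).
- masks_of(label, picture): "region" (420x560 bool, what is visible of it) and "xy" ([column, row] in pixels, amid what is visible of it).
The state is a dict: "time_s": time; "joints": joint angles; "joint_velocities": joint speeds; "effort": joint torques, N m; "tcp_pos": TCP position; "ee_rot": TCP orientation; "wrist_force": force on the tool from outside, world axes, zero at the start; "moment": the same for the moment, N m; "gripper_width": opening from 0.0 (shut) to 1.0 (fully open); "gripper_force": force on a finger pad.
Only numpy, scipy, OpenCV 4.12 (cv2) and the standard library are available. Lean on these libraries where they do the work, as an engineer would, in place of code of your own. Each camera call takes 0.05 s, during which the arm holds its last target. There are 200 camera calls.

## Working session

There is one attempt and no reset: what is moved stays moved. The work goes in short steps, Python scripts to look and compute and a tool call to move; the robot and the scene stay as the last step left them, time stands still between calls to the robot, and variables do not carry over. Pictures are saved under pics/ and viewed, at most 10 in all, crops included, and the job is handed in when it is done.

Besides the shell and the picture viewer there is one more tool, called after "Call:" as name(argument=value, ...) on one line, values as JSON. drive_tool: Moves the arm, as the interface text tells. Its arguments: {"type":"object","properties":{"rows":{"type":"array"}},"required":["rows"]}

```bash
mkdir -p pics; ls
cat > h.py <<'E'
import numpy as np, cv2
from station import *
def cloud(c):
    v,u=np.mgrid[:420,:560]; z=c["z_map"].astype(float)
    P=np.stack([(u-c["cx"])/c["fx"]*z,(v-c["cy"])/c["fy"]*z,z],-1)
    W=(P-c["t"])@c["R"]; W[z==0]=np.nan
    return W
def save(n,im): cv2.imwrite("pics/"+n+".png",im[...,::-1])
E
python3 - <<'E'
from h import *
a=capture("scene");b=capture("top")
save("s1",a["frame"]);save("t1",b["frame"])
W=cloud(b)
for l in ["rotor_1","stand","reject_bin","screwdriver","tape_roll","power_brick"]:
    for m in masks_of(l,b):
        r=m["region"];p=W[r];p=p[~np.isnan(p[:,0])]
        zt=np.percentile(p[:,2],95)
        q=p[(p[:,2]>zt-.012)]
        rect=cv2.minAreaRect((q[:,:2]*1000).astype(np.float32))
        print(l,round(m["p"],2),np.round(m["xy"]),r.sum(),"zt",zt.round(4),np.round(rect[0],1),np.round(rect[1],1),round(rect[2],1))
s=sense();print(s["time_s"],s["ee_rot"],s["wrist_force"])
E
```

```text
pics
rotor_1 0.86 [339. 282.] 356 zt 0.0499 [ 219.1 -318.4] [110.1  32.6] 55.5
rotor_1 0.74 [353. 205.] 550 zt 0.0505 [ 456.3 -356.9] [ 32.9 181.4] 82.4
rotor_1 0.74 [293. 186.] 463 zt 0.0501 [ 514.8 -166.3] [ 28.1 176.7] 78.1
rotor_1 0.66 [436. 215.] 592 zt 0.0501 [ 438.1 -621.8] [180.5  32.9] 85.6
stand 0.69 [232. 154.] 663 zt 0.0792 [613.9  52. ] [22.  13.5] 87.7
reject_bin 0.91 [144. 191.] 3288 zt 0.0394 [479.  316.3] [133.1 240.5] 79.0
screwdriver 0.54 [293. 115.] 260 zt 0.0287 [ 756.9 -154.8] [ 23.8 109.5] 81.1
screwdriver 0.46 [206. 221.] 270 zt 0.0281 [398.8 126.9] [70.9 67.1] 61.0
tape_roll 0.79 [196. 216.] 237 zt 0.0284 [398.8 126.9] [70.9 67.1] 61.0
tape_roll 0.59 [356. 203.] 585 zt 0.0504 [ 456.3 -356.9] [ 32.9 181.4] 82.4
power_brick 0.81 [241. 216.] 554 zt 0.0393 [412.8  -2. ] [54.5 99. ] 89.4
power_brick 0.71 [355. 205.] 548 zt 0.0505 [ 455.9 -354.6] [ 29.  180.1] 82.2
0.4 [[-9.75513247e-01 -2.19940681e-01 -5.18061004e-05]
 [-2.19940687e-01  9.75513209e-01  2.72335336e-04]
 [-9.36008406e-06  2.77060998e-04 -9.99999962e-01]] [-0.34027184 -0.17968833  0.44104637]
```

Run:
```python
import cv2
a=cv2.imread("pics/t1.png");b=cv2.imread("pics/s1.png")
c=cv2.resize(a[150:320,260:480],(777,600),interpolation=2);cv2.imwrite("pics/c1.png",c)
```

```text
(no output)
```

View pics/s1.png

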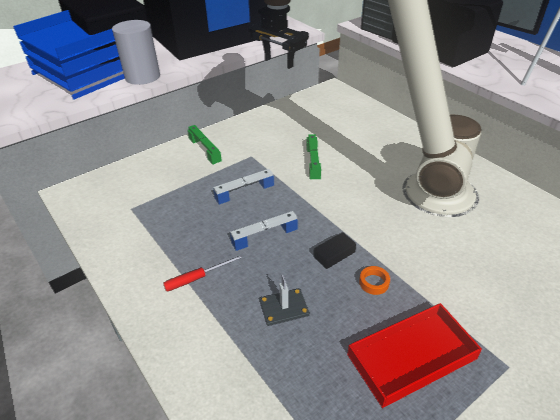

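View pics/t1.png

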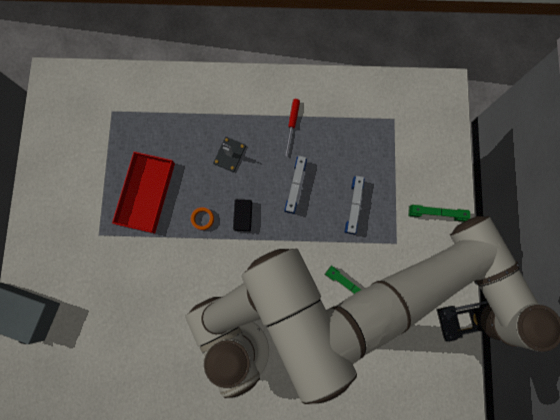

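View pics/c1.png

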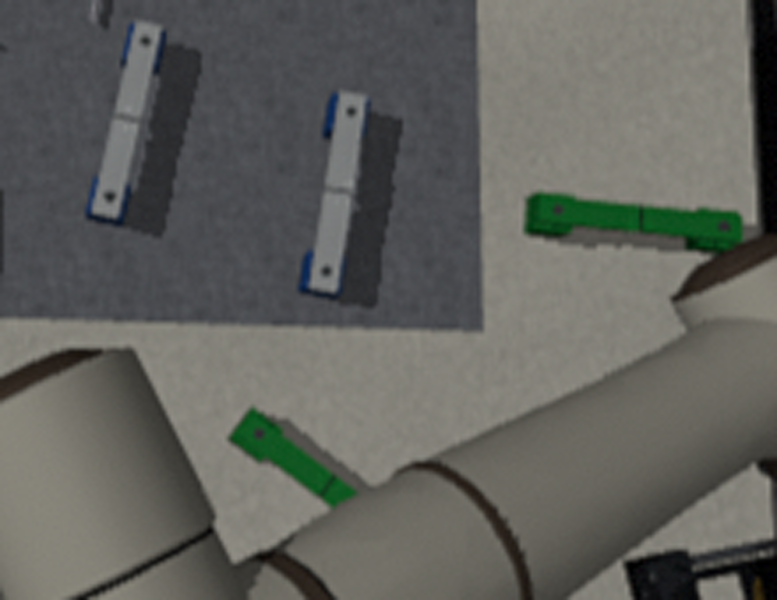

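The two silver bars with blue pods, at top-view (297,185) and (355,205), match the rotor description. The bars at (438,213) and (345,280) are the green look-alikes, so I'll leave those alone. The stand is at (230,153) and is turned relative to the world axes, and the bin is at (144,191). The crop already confirms which bars are which.

Run:
```python
from h import *
for n in ["top","scene"]:
    c=capture(n);W=cloud(c)
    B=(W[...,0]>.3)&(W[...,0]<.8)&(W[...,1]>-.4)&(W[...,1]<.35)&(W[...,2]<.015)&(W[...,2]>-.015)
    p=W[B]; A=np.c_[p[:,:2],np.ones(len(p))]; 
    for _ in range(3):
        k,*_r=np.linalg.lstsq(A,p[:,2],rcond=None); r=abs(p[:,2]-A@k)<.003; A=A[r];p=p[r]
    print(n,"bench plane",k, "at stand",k@[.61,.05,1])
    H=W[...,2]-(W[...,0]*k[0]+W[...,1]*k[1]+k[2])
    for nm,x,y,rad,lo,hi in [("A",.515,-.166,.12,.037,.055),("B",.456,-.357,.12,.037,.055),("base",.615,.052,.09,.007,.017),("upr",.615,.052,.05,.03,.13),("blade",.615,.052,.05,.09,.13),("bin",.479,.316,.17,.03,.05)]:
        M=(np.hypot(W[...,0]-x,W[...,1]-y)<rad)&(H>lo)&(H<hi)
        q=W[M]
        if len(q)<3: print(nm,len(q));continue
        rc=cv2.minAreaRect((q[:,:2]*1000).astype(np.float32))
        print(nm,len(q),np.round(rc[0],1),np.round(rc[1],1),round(rc[2],1),"med",np.round(np.median(q,0)*1000,1),"H",np.round(np.percentile(H[M],[50,98])*1000,1))
    for l in ["knife_edge","rotor_1_notch"]:
        for d in search_frame(l,c): 
            u,v=np.round(d["xy"]).astype(int); print(l,round(d["p"],2),d["xy"],np.round(W[v,u],3))
```

```text
top bench plane [-4.72948600e-06  1.83556854e-03  1.54866976e-03] at stand 0.001637563204036667
A 439 [ 516.6 -166.8] [ 31.9 180.6] 78.4 med [ 514.5 -166.8   45.7] H [44.5 51.1]
B 460 [ 456.  -355.9] [ 31.3 180.2] 81.6 med [ 455.9 -355.4   45.7] H [44.8 51.1]
base 541 [608.7  58.7] [136.8 145. ] 2.5 med [610.8  48.9  12.4] H [10.8 16.4]
upr 71 [613.9  53. ] [24.3 13.4] 86.5 med [613.   50.7  79.1] H [ 77.4 108.8]
blade 15 [616.3  51.4] [21.3  3.4] 62.5 med [616.5  52.6 106.3] H [104.7 109. ]
bin 468 [479.3 316.8] [133.5 240.7] 79.1 med [480.1 314.9  39. ] H [36.9 43. ]
knife_edge 0.66 [231.7, 154.6] [0.614 0.042 0.013]
rotor_1_notch 0.9 [340.5, 280.2] [ 0.22  -0.31   0.047]
rotor_1_notch 0.65 [355.8, 202.2] [ 0.463 -0.358  0.046]
rotor_1_notch 0.6 [441.3, 214.2] [ 0.432 -0.624  0.046]
scene bench plane [-0.00265569  0.0021283   0.00302121] at stand 0.0015076567574625933
A 574 [ 517.1 -167.6] [ 34.6 182.1] 79.1 med [ 521.4 -167.5   45.3] H [44.1 48. ]
B 442 [ 457.2 -357.8] [ 35.  181.1] 81.9 med [ 461.3 -355.6   45.4] H [44.3 48.6]
base 1051 [618.6  50.9] [78.8 99.9] 69.2 med [625.   56.1  11.9] H [10.4 14.4]
upr 181 [618.3  49.5] [26.1 14. ] 67.2 med [621.3  56.9  71.5] H [ 70. 108.]
blade 28 [618.3  49.5] [21.8  3.5] 66.1 med [619.7  53.3 104.4] H [102.9 108.9]
bin 1171 [480.1 315.5] [132.4 242.9] 78.6 med [491.  326.   38.8] H [36.4 40.3]
knife_edge 0.91 [285.7, 306.2] [0.619 0.061 0.019]
knife_edge 0.25 [258.3, 225.5] [ 0.534 -0.17   0.046]
rotor_1_notch 0.79 [203.3, 141.2] [ 0.449 -0.604  0.048]
rotor_1_notch 0.65 [239.5, 180.9] [ 0.469 -0.356  0.047]
rotor_1_notch 0.63 [310.9, 154.1] [ 0.219 -0.335  0.046]
```

Call:
drive_tool(rows=[[100,25,29.5,0,0,0,-0.028],[100,25,29.5,0,0,0,-0.028],[100,25,29.5,0,0,0,-0.028],[100,25,29.5,0,0,0,-0.028],[100,25,29.5,0,0,0,-0.028]])

```text
time_s: 1.12
tcp_pos: [0.2633, -0.4608, 0.2136]
ee_rot: [[-0.997, -0.08, 0.0], [-0.08, 0.997, -0.0], [-0.0, -0.0, -1.0]]
wrist_force: [0.5, 1.0, -0.1]
gripper_width: 1.002
gripper_force: 0.0
```

Call:
drive_tool(rows=[[100,25,29.5,0,0,0,-0.028],[100,25,29.5,0,0,0,-0.028],[100,25,29.5,0,0,0,-0.028],[100,25,29.5,0,0,0,-0.028],[100,25,29.5,0,0,0,-0.028]])

```text
time_s: 1.53
tcp_pos: [0.3885, -0.3131, 0.2139]
ee_rot: [[-0.998, 0.059, 0.001], [0.059, 0.998, -0.0], [-0.001, -0.0, -1.0]]
wrist_force: [1.2, -1.2, -0.4]
gripper_width: 1.0
gripper_force: 0.0
```

Call:
drive_tool(rows=[[100,25,29.5,0,0,0,-0.028],[100,25,29.5,0,0,0,-0.028],[100,25,29.5,-20,0,0,-0.028],[100,25,29.5,-20,0,0,-0.028],[100,25,29.5,-20,0,0,-0.028]])

```text
time_s: 1.95
tcp_pos: [0.5105, -0.1693, 0.1561]
ee_rot: [[-0.98, 0.198, 0.002], [0.198, 0.98, -0.0], [-0.002, 0.0, -1.0]]
wrist_force: [0.0, -1.2, -0.1]
gripper_width: 1.003
gripper_force: 0.0
```

Call:
drive_tool(rows=[[100,0,0,0,0,0,0],[100,0,0,0,0,0,0]])

```text
time_s: 2.12
tcp_pos: [0.5096, -0.1694, 0.1547]
ee_rot: [[-0.981, 0.194, -0.003], [0.194, 0.981, 0.0], [0.003, -0.001, -1.0]]
wrist_force: [-0.3, 0.1, 0.8]
gripper_width: 1.001
gripper_force: 0.0
```

```bash
cat >> h.py <<'E'
def wcloud(s,c):
    v,u=np.mgrid[:420,:560]; z=c["z_map"].astype(float)
    X=(u-c["cx"])/c["fx"];Y=(v-c["cy"])/c["fy"];th=np.hypot(X,Y)+1e-9
    k=np.tan(np.minimum(th,1.5))/th*z
    P=np.stack([X*k,Y*k,z],-1)
    T=np.array(c["T_tool_cam"]);P=P@T[:3,:3].T+T[:3,3]
    W=P@np.array(s["ee_rot"]).T+np.array(s["tcp_pos"]); W[z==0]=np.nan
    return W
def rect(W,x,y,rad,lo,hi):
    M=(np.hypot(W[...,0]-x,W[...,1]-y)<rad)&(W[...,2]>lo)&(W[...,2]<hi);q=W[M]
    rc=cv2.minAreaRect((q[:,:2]*1000).astype(np.float32))
    return len(q),np.round(rc[0],1),np.round(rc[1],1),round(rc[2],1),"zmed",np.round(np.median(q[:,2])*1000,1)
E
python3 - <<'E'
from h import *
s=sense();c=capture("wrist");save("w1",c["frame"]);W=wcloud(s,c)
print(rect(W,.516,-.167,.11,.038,.056))
b=(W[...,2]<.01)&(W[...,2]>-.01);print("bench",np.median(W[b][:,2]))
E
```

```text
(4521, array([ 507.4, -165. ]), array([ 27.1, 159.6]), 78.4, 'zmed', np.float64(45.8))
bench 0.0010931020529107438
```

View pics/w1.png

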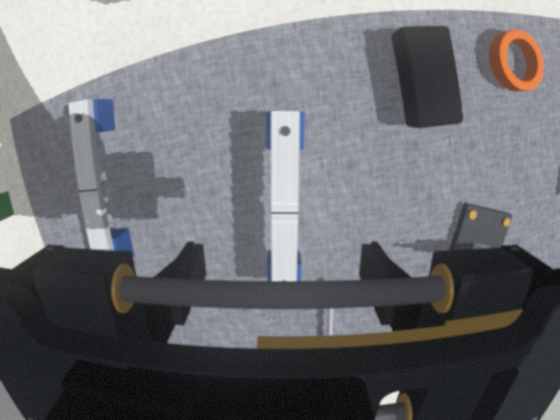

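The wrist view shows rotor A straight below, with its black line at about (285,213) and its far end hidden behind the gripper. I'll compute the world position of that line.

Run:
```python
from h import *
s=sense();c=capture("wrist");W=wcloud(s,c);g=c["frame"].astype(int).sum(2)
print(g[200:226,284])
r=200+np.argmin(g[205:222,284])+5
print(r,np.round(W[r,284],4), s["tcp_pos"])
row=W[r]; m=(row[:,2]>.04)&(row[:,2]<.052)&(abs(np.arange(560)-284)<40); i=np.where(m)[0];print(i.min(),i.max(),np.round(row[i.min()],4),np.round(row[i.max()],4))
R=np.array(s["ee_rot"]);print("tool y ang",np.degrees(np.arctan2(R[1,1],R[0,1])))
```

```text
[676 673 678 680 670 667 665 666 669 671 613 490 418 513 623 651 654 650
 656 665 691 703 691 672 668 671]
212 [ 0.5166 -0.1706  0.0464] [ 0.50944136 -0.17044445  0.15568627]
273 299 [ 0.5146 -0.1803  0.0467] [ 0.5193 -0.1573  0.0461]
tool y ang 78.74853530451658
```

Call:
drive_tool(rows=[[100,7.3,1.6,-10,0,0,-0.005],[100,0,0,-35,0,0,0],[100,0,0,-35,0,0,0],[100,0,0,-34,0,0,0],[100,0,0,0,0,0,0]])

```text
time_s: 2.63
tcp_pos: [0.5113, -0.1698, 0.0361]
ee_rot: [[-0.979, 0.206, -0.012], [0.206, 0.979, 0.002], [0.012, -0.001, -1.0]]
wrist_force: [-0.7, 0.1, -0.1]
gripper_width: 0.999
gripper_force: 0.0
```

Call:
drive_tool(rows=[[15,0,0,0,0,0,0],[15,0,0,0,0,0,0],[15,0,0,0,0,0,0],[15,0,0,0,0,0,0],[15,0,0,0,0,0,0]])

```text
time_s: 3.05
tcp_pos: [0.5177, -0.1695, 0.0438]
ee_rot: [[-0.979, 0.202, 0.004], [0.202, 0.979, -0.0], [-0.004, 0.001, -1.0]]
wrist_force: [-0.4, 0.1, 0.7]
gripper_width: 0.707
gripper_force: 0.0
```

Call:
drive_tool(rows=[[15,0,0,0,0,0,0],[15,0,0,0,0,0,0],[15,0,0,0,0,0,0]])

```text
time_s: 3.3
tcp_pos: [0.5167, -0.1693, 0.0424]
ee_rot: [[-0.979, 0.202, 0.001], [0.202, 0.979, -0.0], [-0.001, 0.0, -1.0]]
wrist_force: [-0.8, -0.9, -0.0]
gripper_width: 0.479
gripper_force: 0.0
```

Call:
drive_tool(rows=[[15,0,0,0,0,0,0],[15,0,0,0,0,0,0],[15,0,0,0,0,0,0],[15,0,0,0,0,0,0],[15,0,0,0,0,0,0]])

```text
time_s: 3.72
tcp_pos: [0.5166, -0.1694, 0.0419]
ee_rot: [[-0.979, 0.202, -0.0], [0.202, 0.979, -0.0], [0.0, -0.0, -1.0]]
wrist_force: [-0.2, 0.8, -0.4]
gripper_width: 0.168
gripper_force: 0.0
```

Call:
drive_tool(rows=[[15,0,0,5,0,0,0],[15,0,0,15,0,0,0],[15,0,0,25,0,0,0],[15,0,0,25,0,0,0],[15,0,0,25,0,0,0]])

```text
time_s: 4.13
tcp_pos: [0.5164, -0.1694, 0.1383]
ee_rot: [[-0.979, 0.202, -0.0], [0.202, 0.979, -0.0], [0.0, -0.0, -1.0]]
wrist_force: [0.4, 0.2, -0.1]
gripper_width: 0.153
gripper_force: 0.0
```

Call:
drive_tool(rows=[[15,0,0,20,0,0,0],[15,0,0,10,0,0,0],[15,0,0,5,0,0,0],[15,0,0,0,0,0,0],[15,0,0,0,0,0,0]])

```text
time_s: 4.55
tcp_pos: [0.5159, -0.1692, 0.171]
ee_rot: [[-0.979, 0.202, -0.002], [0.202, 0.979, 0.001], [0.002, 0.0, -1.0]]
wrist_force: [-0.1, -0.5, -0.3]
gripper_width: 0.149
gripper_force: 0.0
```

Run:
```python
from h import *
s=sense();c=capture("wrist");W=wcloud(s,c);save("w2",c["frame"])
for z in [(.008,.018),(.07,.115)]: print(rect(W,.617,.05,.085,*z))
print(s["tcp_pos"],s["gripper_width"],s["gripper_force"],s["moment"])
```

```text
(3182, array([617.3,  50.1]), array([ 76.5, 100. ]), 69.3, 'zmed', np.float64(11.4))
(74, array([613.7,  41.7]), array([ 4.6, 15.4]), 54.1, 'zmed', np.float64(74.6))
[ 0.51587626 -0.16917867  0.17099947] 0.14911180571689217 0.0 [-0.05289739  0.00422343 -0.00820179]
```

View pics/w2.png

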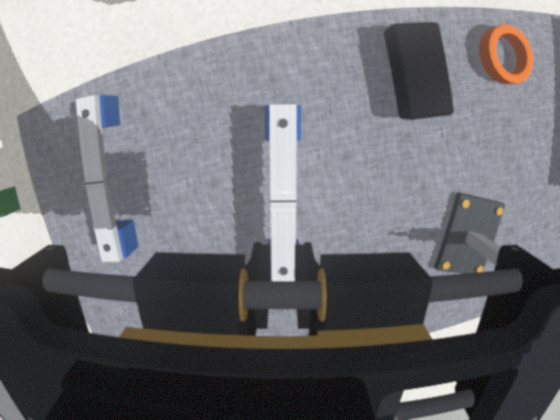

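The grasp missed: the fingers shut to 15% on nothing, and rotor A is still on the bench with its line at (283,201). I'll check the finger geometry in the wrist view.

Run:
```python
from h import *
s=sense();c=capture("wrist");W=wcloud(s,c)
T=np.array(c["T_tool_cam"]);print(T.round(4),c["fx"],c["cx"],c["cy"])
for p in [(0,0,0),(0,0,.019),(0,0,.128),(0,.012,.019)]:
    q=np.linalg.inv(T)@[*p,1];r=np.hypot(q[0],q[1]);th=np.arctan2(r,q[2]);print(p,q[:3].round(3),np.round([c["cx"]+c["fx"]*th*q[0]/r,c["cy"]+c["fy"]*th*q[1]/r]))
R=np.array(s["ee_rot"]);L=(W-np.array(s["tcp_pos"]))@R
for v in range(235,330,8):print(v,[tuple((L[v,u]*1000).round().tolist()) for u in (250,258,305,315)])
v=201;print(np.round(W[v,283],4))
t=capture("top");Wt=cloud(t);print(rect(Wt,.516,-.167,.11,.041,.056));save("t2",cv2.resize(t["frame"][120:260,220:400],(771,600)))
sc=capture("scene");save("s2",cv2.resize(sc["frame"][130:330,180:380],(600,600)))
```

```text
[[ 5.000e-04 -9.601e-01 -2.798e-01  7.770e-02]
 [ 1.000e+00  9.000e-04 -1.100e-03 -1.000e-04]
 [ 1.300e-03 -2.798e-01  9.601e-01 -1.711e-01]
 [ 0.000e+00  0.000e+00  0.000e+00  1.000e+00]] 325.19226210127806 282.110639264455 208.60438618325156
(0, 0, 0) [0.    0.027 0.186] [283. 255.]
(0, 0, 0.019) [0.    0.021 0.204] [283. 243.]
(0, 0, 0.128) [ 0.    -0.009  0.309] [283. 199.]
(0, 0.012, 0.019) [0.012 0.021 0.204] [302. 243.]
235 [(-52.0, -36.0, 169.0), (-52.0, -27.0, 168.0), (-52.0, 25.0, 169.0), (-53.0, 37.0, 170.0)]
243 [(-62.0, -37.0, 169.0), (12.0, -13.0, -10.0), (12.0, 12.0, -11.0), (-62.0, 37.0, 169.0)]
251 [(-72.0, -37.0, 170.0), (12.0, -12.0, -21.0), (12.0, 11.0, -21.0), (-72.0, 37.0, 169.0)]
259 [(12.0, -16.0, -30.0), (12.0, -12.0, -32.0), (11.0, 11.0, -29.0), (-82.0, 37.0, 168.0)]
267 [(12.0, -15.0, -40.0), (10.0, -11.0, -37.0), (10.0, 10.0, -36.0), (12.0, 15.0, -40.0)]
275 [(12.0, -14.0, -48.0), (11.0, -11.0, -45.0), (11.0, 10.0, -44.0), (12.0, 14.0, -48.0)]
283 [(33.0, -9.0, -92.0), (34.0, -7.0, -93.0), (34.0, 6.0, -93.0), (34.0, 9.0, -93.0)]
291 [(33.0, -9.0, -96.0), (32.0, -7.0, -95.0), (32.0, 6.0, -95.0), (33.0, 9.0, -95.0)]
299 [(31.0, -9.0, -97.0), (31.0, -7.0, -96.0), (31.0, 6.0, -97.0), (31.0, 9.0, -97.0)]
307 [(27.0, -9.0, -95.0), (28.0, -7.0, -97.0), (28.0, 6.0, -96.0), (28.0, 9.0, -96.0)]
315 [(11.0, -11.0, -77.0), (-1.0, -10.0, -58.0), (-2.0, 9.0, -58.0), (13.0, 11.0, -79.0)]
323 [(8.0, -11.0, -77.0), (-6.0, -10.0, -58.0), (-5.0, 9.0, -59.0), (11.0, 11.0, -80.0)]
[ 0.5166 -0.1689  0.0452]
(247, array([ 487.1, -161.2]), array([ 25.2, 122. ]), 77.5, 'zmed', np.float64(46.3))
```

View pics/s2.png

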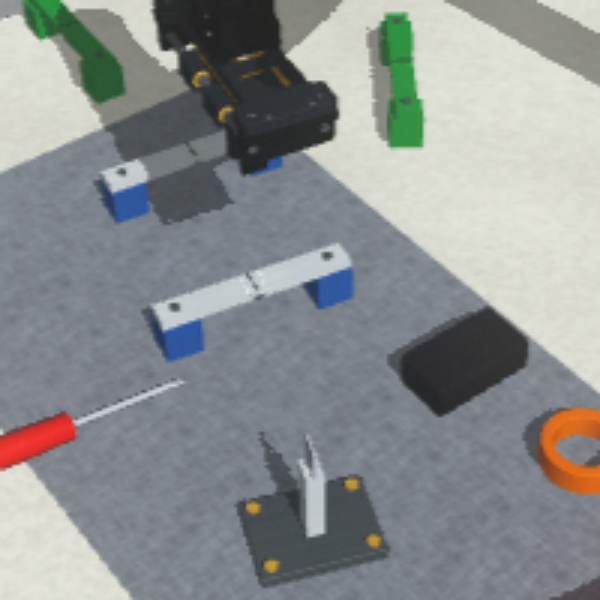

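Run:
```python
from h import *
s=sense();c=capture("wrist");W=wcloud(s,c)
R=np.array(s["ee_rot"]);L=(W-np.array(s["tcp_pos"]))@R*1000
M=(abs(L[...,0])<40)&(abs(L[...,1])<45)&(L[...,2]<60)&(L[...,2]>-60)
q=L[M];print(q[np.argsort(-q[:,2])][:12].round(1));v,u=np.where(M);print(v.min(),u[v<v.min()+3])
for u in range(262,306,4): 
    i=np.where(M[:,u])[0]; print(u,i.min() if len(i) else None,L[i.min(),u].round(1) if len(i) else "")
z=c["z_map"]
save("w3",cv2.resize(c["frame"][190:300,220:350],(709,600),interpolation=2))
print(s["joints"],s["tcp_pos"])
```

```text
[[ 11.4  14.3  -8.2]
 [  9.8  10.5  -8.5]
 [ 11.7  12.1  -8.9]
 [ 10.   -7.9  -9. ]
 [ 11.8 -12.1  -9. ]
 [ 11.8 -13.7  -9.1]
 [ 10.1  -8.4  -9.2]
 [ 10.1 -10.   -9.2]
 [ 11.9  11.5  -9.2]
 [ 11.9  13.1  -9.3]
 [ 10.2   9.9  -9.4]
 [ 10.2 -11.1  -9.4]]
242 [255 256 257 258 259 260 304 305 306 307 308 309 254 255 256 257 258 259
 260 261 304 305 306 307 308 309 310 254 255 256 257 258 259 260 261 303
 304 305 306 307 308 309 310]
262 245 [ 10.2 -11.1  -9.4]
266 245 [ 10.5  -8.9 -10.1]
270 245 [10.2 -6.8 -9.4]
274 None 
278 None 
282 None 
286 None 
290 None 
294 262 [  3.3   6.  -16.1]
298 245 [10.4  8.3 -9.8]
302 245 [ 9.8 10.5 -8.5]
[-1.05857726e+00  1.62376351e+01 -1.46750321e+01 -1.16080637e-02
 -5.92388903e+01 -1.00589032e+02] [ 0.5159511  -0.16930595  0.17068588]
```

View pics/w3.png

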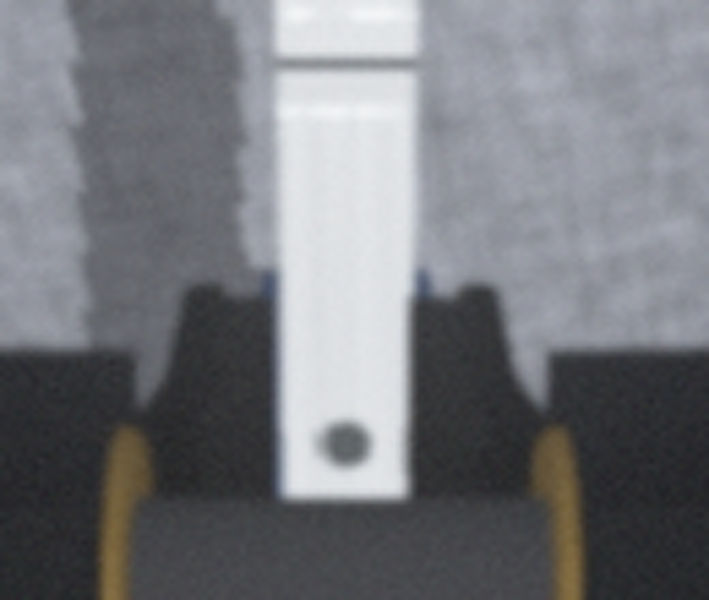

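The picture and depth agree: the fingertips end about 9 mm behind the reported TCP, not 19 mm ahead of it. On the first try they closed just above the bar. I'll descend again, about 27 mm lower than before, in gentle steps while watching the force.

Call:
drive_tool(rows=[[75,1,0.3,-20,0,0,0],[75,0,0,-30,0,0,0],[75,0,0,-25,0,0,0],[75,0,0,-15,0,0,0],[75,0,0,-10,0,0,0]])

```text
time_s: 5.22
tcp_pos: [0.5161, -0.1689, 0.0694]
ee_rot: [[-0.979, 0.202, -0.004], [0.202, 0.979, 0.0], [0.004, -0.001, -1.0]]
wrist_force: [0.1, 0.1, -0.3]
gripper_width: 0.443
gripper_force: 0.0
```

Call:
drive_tool(rows=[[75,0,0,0,0,0,0],[75,0,0,0,0,0,0],[75,0,0,-5,0,0,0],[75,0,0,-5,0,0,0],[75,0,0,-5,0,0,0]])

```text
time_s: 5.63
tcp_pos: [0.5182, -0.1691, 0.0575]
ee_rot: [[-0.979, 0.202, 0.002], [0.202, 0.979, -0.0], [-0.002, 0.0, -1.0]]
wrist_force: [-0.4, 0.6, -0.6]
gripper_width: 0.733
gripper_force: 0.0
```

Call:
drive_tool(rows=[[75,0,0,-5,0,0,0],[75,0,0,-5,0,0,0],[75,0,0,-5,0,0,0],[75,0,0,0,0,0,0],[75,0,0,0,0,0,0]])

```text
time_s: 6.05
tcp_pos: [0.5174, -0.1691, 0.0416]
ee_rot: [[-0.979, 0.202, -0.001], [0.202, 0.979, -0.0], [0.001, -0.0, -1.0]]
wrist_force: [0.1, 0.3, 0.1]
gripper_width: 0.754
gripper_force: 0.0
```

Call:
drive_tool(rows=[[60,0,0,-5,0,0,0],[60,0,0,-5,0,0,0],[60,0,0,-3,0,0,0],[60,0,0,0,0,0,0],[60,0,0,0,0,0,0]])

```text
time_s: 6.47
tcp_pos: [0.5174, -0.1691, 0.0287]
ee_rot: [[-0.979, 0.202, -0.001], [0.202, 0.979, -0.0], [0.001, -0.0, -1.0]]
wrist_force: [-0.1, 0.4, -0.7]
gripper_width: 0.606
gripper_force: 0.0
```

Call:
drive_tool(rows=[[60,0,0,-4,0,0,0],[60,0,0,-4,0,0,0],[60,0,0,-4,0,0,0],[60,0,0,0,0,0,0],[60,0,0,0,0,0,0]])

```text
time_s: 6.88
tcp_pos: [0.5173, -0.1691, 0.0166]
ee_rot: [[-0.979, 0.202, -0.001], [0.202, 0.979, 0.0], [0.001, -0.0, -1.0]]
wrist_force: [-0.1, 0.2, 0.3]
gripper_width: 0.601
gripper_force: 0.0
```

Call:
drive_tool(rows=[[10,0,0,0,0,0,0],[10,0,0,0,0,0,0],[10,0,0,0,0,0,0],[10,0,0,0,0,0,0],[10,0,0,0,0,0,0]])

```text
time_s: 7.3
tcp_pos: [0.5177, -0.1691, 0.0171]
ee_rot: [[-0.979, 0.202, 0.0], [0.202, 0.979, -0.0], [-0.0, 0.0, -1.0]]
wrist_force: [0.5, 0.7, 0.5]
gripper_width: 0.309
gripper_force: 0.0
```

Call:
drive_tool(rows=[[10,0,0,0,0,0,0],[10,0,0,0,0,0,0],[10,0,0,0,0,0,0]])

```text
time_s: 7.55
tcp_pos: [0.5177, -0.1691, 0.0171]
ee_rot: [[-0.979, 0.202, 0.0], [0.202, 0.979, -0.0], [-0.0, 0.0, -1.0]]
wrist_force: [0.1, 0.6, 0.5]
gripper_width: 0.275
gripper_force: 30.0
```

Call:
drive_tool(rows=[[10,0,0,5,0,0,0],[10,0,0,15,0,0,0],[10,0,0,25,0,0,0],[10,0,0,30,0,0,0],[10,0,0,30,0,0,0]])

```text
time_s: 7.97
tcp_pos: [0.5166, -0.169, 0.1226]
ee_rot: [[-0.979, 0.202, -0.003], [0.202, 0.979, 0.0], [0.003, -0.0, -1.0]]
wrist_force: [0.5, -0.1, -1.6]
gripper_width: 0.268
gripper_force: 30.0
```

Call:
drive_tool(rows=[[10,0,0,25,0,0,0],[10,0,0,15,0,0,0],[10,5,10,5,0,0,0],[10,10,22,0,0,0,0],[10,12,27,0,0,0,-0.02]])

```text
time_s: 8.38
tcp_pos: [0.544, -0.1098, 0.1669]
ee_rot: [[-0.974, 0.225, -0.001], [0.225, 0.974, 0.001], [0.001, 0.0, -1.0]]
wrist_force: [0.9, -0.4, -2.9]
gripper_width: 0.268
gripper_force: 30.0
```

Call:
drive_tool(rows=[[10,13,28,0,0,0,-0.025],[10,13,28,0,0,0,-0.025],[10,13,28,0,0,0,-0.025],[10,13,28,0,0,0,-0.025],[10,12,26,0,0,0,-0.02]])

```text
time_s: 8.8
tcp_pos: [0.6083, 0.0302, 0.1657]
ee_rot: [[-0.941, 0.337, -0.002], [0.337, 0.941, -0.0], [0.002, -0.001, -1.0]]
wrist_force: [0.6, -1.3, -1.7]
gripper_width: 0.272
gripper_force: 30.0
```

Call:
drive_tool(rows=[[10,6,14,0,0,0,-0.017],[10,3.6,8,0,0,0,0],[10,0,0,0,0,0,0],[10,0,0,0,0,0,0],[10,0,0,0,0,0,0]])

```text
time_s: 9.22
tcp_pos: [0.6174, 0.0491, 0.1666]
ee_rot: [[-0.936, 0.353, -0.001], [0.353, 0.936, -0.0], [0.001, -0.001, -1.0]]
wrist_force: [0.1, -1.0, -1.8]
gripper_width: 0.272
gripper_force: 30.0
```

Run:
```python
from h import *
s=sense();c=capture("wrist");W=wcloud(s,c);save("w4",c["frame"])
R=np.array(s["ee_rot"]);print(s["tcp_pos"],np.degrees(np.arctan2(R[1,1],R[0,1])),s["gripper_width"],s["gripper_force"],np.round(s["moment"],4),np.round(s["wrist_force"],2))
print("base",rect(W,.617,.05,.085,.008,.018))
t=capture("top");print("basetop",rect(cloud(t),.617,.05,.085,.008,.018))
```

```text
[0.61740026 0.04906609 0.16661942] 69.32432181634277 0.272345468703161 29.996698855289026 [-0.0863  0.0077  0.0198] [ 0.14 -1.   -1.76]
base (1437, array([617.6,  50.3]), array([74.6, 99. ]), 68.7, 'zmed', np.float64(11.7))
basetop (331, array([606.4,  50.3]), array([153.9, 119.2]), 80.7, 'zmed', np.float64(12.2))
```

View pics/w4.png

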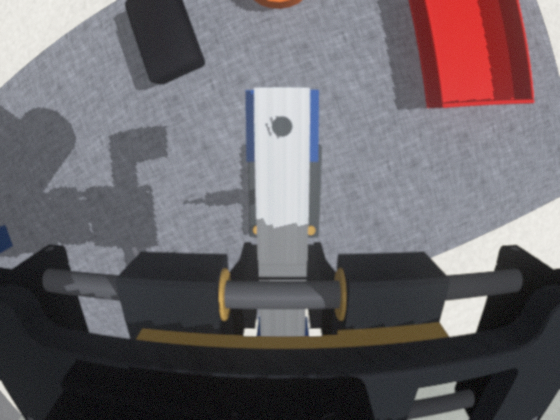

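Call:
drive_tool(rows=[[10,1,0.9,-5,0,0,0],[10,0,0,-15,0,0,0],[10,0,0,-20,0,0,0],[10,0,0,-15,0,0,0],[10,0,0,-10,0,0,0]])

```text
time_s: 9.73
tcp_pos: [0.618, 0.05, 0.1]
ee_rot: [[-0.935, 0.354, -0.003], [0.354, 0.935, -0.0], [0.002, -0.001, -1.0]]
wrist_force: [-0.1, -0.3, -1.8]
gripper_width: 0.27
gripper_force: 30.0
```

Call:
drive_tool(rows=[[10,0,0,-5,0,0,0],[10,0,0,-3,0,0,0],[10,0,0,0,0,0,0],[10,0,0,0,0,0,0],[10,0,0,0,0,0,0]])

```text
time_s: 10.15
tcp_pos: [0.6199, 0.051, 0.0951]
ee_rot: [[-0.936, 0.352, 0.002], [0.352, 0.936, 0.0], [-0.002, 0.001, -1.0]]
wrist_force: [-0.6, -0.1, -1.8]
gripper_width: 0.273
gripper_force: 30.0
```

Run:
```python
from h import *
s=sense();c=capture("wrist");W=wcloud(s,c)
R=np.array(s["ee_rot"]);L=(W-np.array(s["tcp_pos"]))@R*1000
print(s["tcp_pos"],np.round(s["wrist_force"],2))
M=(abs(L[...,1])<8)&(L[...,2]<-10)&(L[...,2]>-45)&(L[...,0]>40)
q=L[M];print(len(q),"end x",np.percentile(q[:,0],[95,99,100]).round(1)," z",np.median(q[:,2]).round(1)); np.save("L",q)
N=(abs(L[...,2]+24)<12)&(abs(L[...,0]-70)<12)&(abs(L[...,1])<25);print("y extent",np.percentile(L[N][:,1],[1,50,99]).round(1))
c=capture("scene");save("s3",cv2.resize(c["frame"][200:350,200:380],(720,600)))
```

```text
[0.61986151 0.05098579 0.09505238] [-0.65 -0.11 -1.78]
4120 end x [88.  90.1 90.7]  z -28.8
y extent [-17.2  -0.4  16.1]
```

View pics/s3.png

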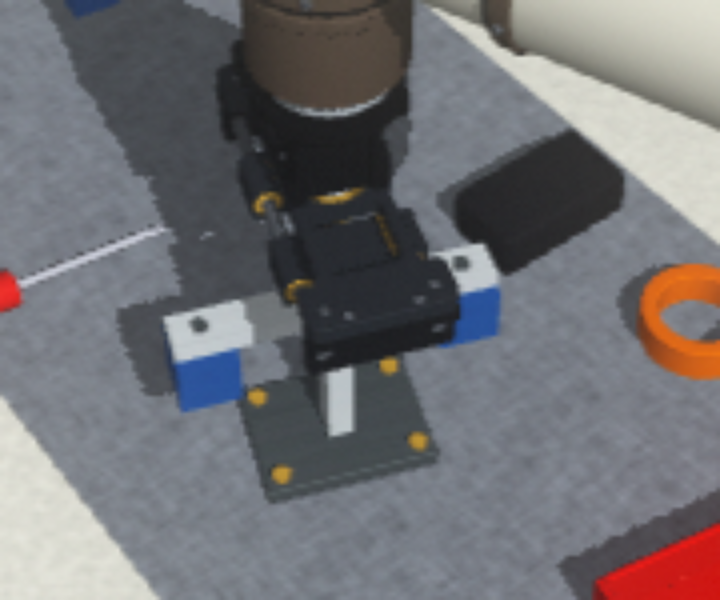

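The arm is held squarely above the blade, and its notch is about 9 mm above the edge. I'll lower it in small steps until the weight comes off the wrist.

Call:
drive_tool(rows=[[10,-1.5,-0.7,-2,0,0,0],[10,0,0,-2,0,0,0],[10,0,0,-2,0,0,0],[10,0,0,0,0,0,0],[10,0,0,0,0,0,0]])

```text
time_s: 10.67
tcp_pos: [0.6176, 0.0501, 0.0878]
ee_rot: [[-0.936, 0.352, -0.0], [0.352, 0.936, -0.0], [0.0, -0.0, -1.0]]
wrist_force: [-1.1, -0.1, -1.5]
gripper_width: 0.27
gripper_force: 30.0
```

Call:
drive_tool(rows=[[10,0,0,-1,0,0,0],[10,0,0,0,0,0,0],[10,0,0,0,0,0,0]])

```text
time_s: 10.92
tcp_pos: [0.6177, 0.0501, 0.087]
ee_rot: [[-0.936, 0.352, -0.0], [0.352, 0.936, -0.0], [0.0, -0.0, -1.0]]
wrist_force: [-0.0, -0.2, -0.9]
gripper_width: 0.274
gripper_force: 30.0
```

Call:
drive_tool(rows=[[10,0,0,-1,0,0,0],[10,0,0,0,0,0,0],[10,0,0,0,0,0,0]])

```text
time_s: 11.17
tcp_pos: [0.6182, 0.0502, 0.0864]
ee_rot: [[-0.936, 0.352, 0.001], [0.352, 0.936, 0.0], [-0.001, 0.001, -1.0]]
wrist_force: [0.6, -0.9, -1.0]
gripper_width: 0.274
gripper_force: 30.0
```

Call:
drive_tool(rows=[[10,0,0,-1,0,0,0],[10,0,0,0,0,0,0],[10,0,0,0,0,0,0]])

```text
time_s: 11.42
tcp_pos: [0.6184, 0.0502, 0.0862]
ee_rot: [[-0.936, 0.352, 0.002], [0.352, 0.936, 0.0], [-0.002, 0.001, -1.0]]
wrist_force: [-0.5, -0.0, 4.7]
gripper_width: 0.273
gripper_force: 30.0
```

Call:
drive_tool(rows=[[10,0,0,0,0,0,0],[10,0,0,0,0,0,0]])

```text
time_s: 11.58
tcp_pos: [0.6184, 0.0501, 0.0862]
ee_rot: [[-0.936, 0.352, 0.002], [0.352, 0.936, 0.0], [-0.002, 0.001, -1.0]]
wrist_force: [-1.4, -0.4, 5.3]
gripper_width: 0.269
gripper_force: 30.0
```

Call:
drive_tool(rows=[[10,0,0,0.7,0,0,0],[10,0,0,0,0,0,0],[32,0,0,0,0,0,0],[38,0,0,0,0,0,0],[48,0,0,0,0,0,0]])

```text
time_s: 12.0
tcp_pos: [0.6168, 0.0501, 0.0848]
ee_rot: [[-0.936, 0.353, -0.002], [0.353, 0.936, -0.0], [0.002, -0.001, -1.0]]
wrist_force: [-0.2, 0.5, 0.5]
gripper_width: 0.387
gripper_force: 0.0
```

Call:
drive_tool(rows=[[55,0,0,0,0,0,0],[60,0,0,0,0,0,0],[60,0,0,0,0,0,0],[60,0,0,0,0,0,0],[60,0,0,0,0,0,0]])

```text
time_s: 12.42
tcp_pos: [0.6176, 0.0502, 0.0856]
ee_rot: [[-0.936, 0.352, -0.0], [0.352, 0.936, -0.0], [0.0, -0.0, -1.0]]
wrist_force: [1.3, 0.6, -1.0]
gripper_width: 0.592
gripper_force: 0.0
```

Call:
drive_tool(rows=[[60,0,0,0,0,0,0],[60,0,0,0,0,0,0],[60,0,0,0,0,0,0],[60,0,0,0,0,0,0],[60,0,0,0,0,0,0]])

```text
time_s: 12.83
tcp_pos: [0.6177, 0.0501, 0.0857]
ee_rot: [[-0.936, 0.352, 0.0], [0.352, 0.936, 0.0], [-0.0, 0.0, -1.0]]
wrist_force: [-0.3, 0.5, 0.4]
gripper_width: 0.6
gripper_force: 0.0
```

```bash
cat > tilt.py <<'E'
from h import *
c=capture("scene");W=cloud(c);c0=np.array([.6177,.0502]);ax=np.array([.936,-.352])
d=W[...,:2]-c0;a=d@ax;b=d@np.array([.352,.936])
f=c["frame"].astype(int);sil=(f.min(2)>90)&(f.max(2)-f.min(2)<40)
for lo,hi in [(-.092,-.05),(-.04,-.02),(.02,.04),(.05,.092)]:
    M=(a>lo)&(a<hi)&(abs(b)<.017)&(W[...,2]>.07)&(W[...,2]<.16)&sil
    print((lo,hi),M.sum(),np.round(np.median(W[M][:,2])*1000,1) if M.any() else "",np.round(np.median(a[M])*1000,1) if M.any() else "")
M=(abs(a)>.05)&(abs(a)<.092)&(abs(b)<.017)&(W[...,2]>.07)&(W[...,2]<.16)&sil
k=np.polyfit(a[M],W[M][:,2],1);print("tilt deg",np.degrees(np.arctan(k[0])).round(1))
E
python3 tilt.py; python3 -c "
from h import *
s=sense();c=capture('wrist');W=wcloud(s,c);R=np.array(s['ee_rot']);L=(W-np.array(s['tcp_pos']))@R*1000
M=(abs(L[...,1])<9)&(L[...,0]>50)&(L[...,0]<92)&(L[...,2]<10);print(M.sum(),np.polyfit(L[M][:,0],L[M][:,2],1))
save('s4',capture('scene')['frame'])"
```

```text
(-0.092, -0.05) 114 114.8 -77.8
(-0.04, -0.02) 0  
(0.02, 0.04) 72 114.1 33.8
(0.05, 0.092) 215 114.6 69.9
tilt deg -0.0
3699 [-1.28075028e-03 -2.92109574e+01]
```

After 0.9 s it is level: 0.0° from the scene camera and 0.1° from the wrist. I'll back straight up and check it again with nothing near it.

Call:
drive_tool(rows=[[60,0,0,3,0,0,0],[60,0,0,5,0,0,0],[60,0,0,10,0,0,0],[60,0,0,15,0,0,0],[60,0,0,20,0,0,0]])

```text
time_s: 13.4
tcp_pos: [0.617, 0.05, 0.139]
ee_rot: [[-0.936, 0.353, -0.002], [0.353, 0.936, -0.001], [0.002, -0.001, -1.0]]
wrist_force: [0.2, -0.1, 0.2]
gripper_width: 0.601
gripper_force: 0.0
```

Call:
drive_tool(rows=[[60,0,0,25,0,0,0],[60,0,0,25,0,0,0],[60,0,0,15,0,0,0],[60,0,0,5,0,0,0],[60,0,0,0,0,0,0]])

```text
time_s: 13.82
tcp_pos: [0.6185, 0.0504, 0.2111]
ee_rot: [[-0.936, 0.352, 0.004], [0.352, 0.936, 0.001], [-0.003, 0.003, -1.0]]
wrist_force: [0.3, 0.1, -0.0]
gripper_width: 0.6
gripper_force: 0.0
```

Call:
drive_tool(rows=[[60,0,0,0,0,0,0],[60,0,0,0,0,0,0],[60,0,0,0,0,0,0],[60,0,0,0,0,0,0],[60,0,0,0,0,0,0]])

```text
time_s: 14.23
tcp_pos: [0.6174, 0.0501, 0.2078]
ee_rot: [[-0.936, 0.353, -0.002], [0.353, 0.936, -0.0], [0.001, -0.001, -1.0]]
wrist_force: [-0.4, 0.1, -0.4]
gripper_width: 0.6
gripper_force: 0.0
```

```bash
python3 tilt.py; python3 -c "
from h import *
s=sense();print(s['tcp_pos'],s['time_s'])
c=capture('scene');W=cloud(c);print('B',rect(W,.457,-.357,.12,.038,.052))
save('s4',cv2.resize(c['frame'][200:350,200:380],(720,600)))"
```

```text
(-0.092, -0.05) 194 114.4 -68.5
(-0.04, -0.02) 105 114.6 -30.2
(0.02, 0.04) 108 114.4 30.2
(0.05, 0.092) 216 114.9 69.6
tilt deg 0.2
[0.61750855 0.05010256 0.20801421] 14.2833
B (286, array([ 481.2, -361.2]), array([ 35.5, 134.5]), 82.7, 'zmed', np.float64(44.9))
```

View pics/s4.png

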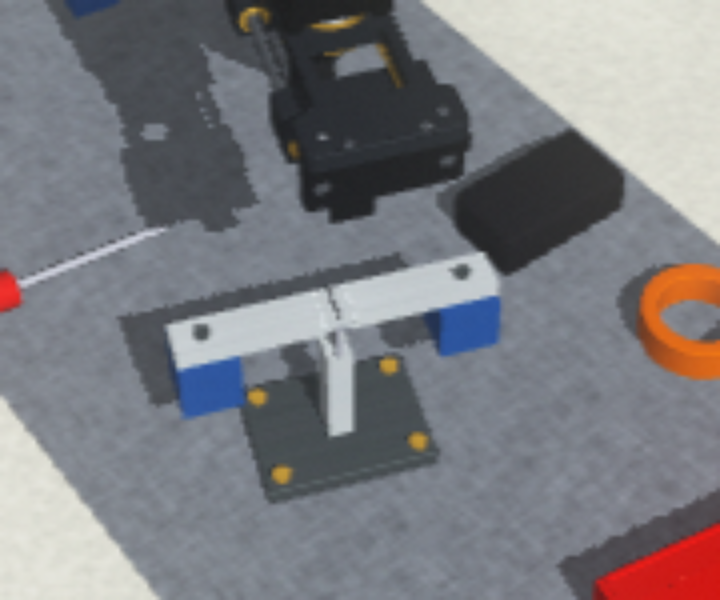

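A careful look at this crop shows the first arm lying level, with its line right over the blade, so it's the good one. Rotor B at about (457,-357) mm is therefore the bad one. I'm going there now.

Call:
drive_tool(rows=[[60,-5,-13,0,0,0,0],[60,-10,-25,0,0,0,0.018],[60,-13,-34,0,0,0,0.022],[60,-13.5,-34,0,0,0,0.022],[60,-13.5,-34,0,0,0,0.022]])

```text
time_s: 14.75
tcp_pos: [0.5616, -0.0914, 0.2087]
ee_rot: [[-0.963, 0.271, -0.0], [0.271, 0.963, -0.0], [0.0, -0.0, -1.0]]
wrist_force: [0.5, -0.1, -0.6]
gripper_width: 0.602
gripper_force: 0.0
```

Call:
drive_tool(rows=[[60,-13.5,-34,0,0,0,0.022],[60,-13.5,-34,0,0,0,0.022],[60,-13.5,-34,0,0,0,0.022],[60,-13.5,-34,0,0,0,0.022],[60,-13.5,-34,0,0,0,0.022]])

```text
time_s: 15.17
tcp_pos: [0.4938, -0.2617, 0.209]
ee_rot: [[-0.986, 0.164, 0.0], [0.164, 0.986, -0.0], [-0.0, -0.0, -1.0]]
wrist_force: [0.6, -1.1, -0.4]
gripper_width: 0.6
gripper_force: 0.0
```

Call:
drive_tool(rows=[[60,-13.5,-34,0,0,0,0.022],[60,-12,-31,-10,0,0,0],[60,-8.5,-21,-15,0,0,0],[60,-4,-10.6,-15,0,0,0],[60,0,0,-10,0,0,0]])

```text
time_s: 15.58
tcp_pos: [0.4549, -0.3585, 0.1572]
ee_rot: [[-0.989, 0.148, -0.002], [0.148, 0.989, 0.001], [0.002, 0.001, -1.0]]
wrist_force: [-1.5, 0.4, -1.0]
gripper_width: 0.599
gripper_force: 0.0
```

Call:
drive_tool(rows=[[60,0,0,0,0,0,0],[60,0,0,0,0,0,0],[60,0,0,0,0,0,0],[60,0,0,0,0,0,0]])

```text
time_s: 15.92
tcp_pos: [0.4582, -0.3561, 0.16]
ee_rot: [[-0.99, 0.142, 0.002], [0.142, 0.99, -0.001], [-0.002, -0.001, -1.0]]
wrist_force: [0.0, -0.3, -1.1]
gripper_width: 0.6
gripper_force: 0.0
```

Run:
```python
from h import *
s=sense();c=capture("wrist");W=wcloud(s,c);f=c["frame"].astype(int)
R=np.array(s["ee_rot"]);print(s["tcp_pos"],np.degrees(np.arctan2(R[1,1],R[0,1])))
L=(W-np.array(s["tcp_pos"]))@R
print(rect(W,.457,-.357,.11,.038,.054))
# bar top points ahead of fingers
M=(W[...,2]>.04)&(W[...,2]<.052)&(np.hypot(W[...,0]-.457,W[...,1]+.357)<.12)&(f.min(2)>100)
q=L[M]*1000;print("end x max",np.percentile(q[:,0],99.7).round(1)," min",q[:,0].min().round(1))
k=(q[:,0]>-30)&(q[:,0]<50);yl=q[k];
for x0 in (-20,0,20,40):
    j=abs(q[:,0]-x0)<4
    if j.sum()>5: print(x0,np.percentile(q[j,1],[1,99]).round(1))
v,u=np.where(M);g=f.sum(2)
mid=int(np.median(u));print("dark rows",[(r,g[r,mid],(L[r,mid]*1000).round(1).tolist()) for r in range(190,245) if g[r,mid]<g[r-4,mid]-80 and g[r,mid]<g[r+4,mid]-80])
print((W[M].mean(0)))
```

```text
[ 0.45820092 -0.35606084  0.15996157] 81.83012126130305
(4732, array([ 452.2, -357.2]), array([ 24.1, 172.2]), 81.5, 'zmed', np.float64(45.8))
end x max 92.1  min -80.0
-20 [-13.4   9.8]
0 [-13.2   9.6]
20 [-13.9   9.4]
40 [-13.7  10.1]
dark rows [(200, np.int64(462), [2.5, -2.3, 115.1]), (201, np.int64(398), [1.7, -2.3, 114.4]), (202, np.int64(484), [0.5, -2.3, 115.4])]
[ 0.44576068 -0.35649737  0.04581497]
```

Call:
drive_tool(rows=[[60,-2,-1.7,-10,0,0,0],[60,0,0,-25,0,0,0],[60,0,0,-25,0,0,0],[60,0,0,-20,0,0,0],[60,0,0,-15,0,0,0]])

```text
time_s: 16.38
tcp_pos: [0.4542, -0.3573, 0.0615]
ee_rot: [[-0.99, 0.143, -0.002], [0.143, 0.99, 0.001], [0.002, 0.001, -1.0]]
wrist_force: [0.8, 0.5, -0.4]
gripper_width: 0.597
gripper_force: 0.0
```

Call:
drive_tool(rows=[[60,0,0,-10,0,0,0],[60,0,0,-5,0,0,0],[60,0,0,-5,0,0,0],[60,0,0,-5,0,0,0],[60,0,0,-5,0,0,0]])

```text
time_s: 16.8
tcp_pos: [0.4559, -0.3584, 0.0341]
ee_rot: [[-0.99, 0.143, 0.002], [0.143, 0.99, -0.001], [-0.002, -0.001, -1.0]]
wrist_force: [0.1, 0.1, -0.8]
gripper_width: 0.605
gripper_force: 0.0
```

Call:
drive_tool(rows=[[60,0,0,-5,0,0,0],[60,0,0,-5,0,0,0],[60,0,0,-5,0,0,0],[60,0,0,-3,0,0,0],[60,0,0,0,0,0,0]])

```text
time_s: 17.22
tcp_pos: [0.4547, -0.3579, 0.0149]
ee_rot: [[-0.99, 0.144, -0.001], [0.144, 0.99, 0.001], [0.001, 0.0, -1.0]]
wrist_force: [0.1, -0.8, -0.2]
gripper_width: 0.605
gripper_force: 0.0
```

Call:
drive_tool(rows=[[10,0,0,0,0,0,0],[10,0,0,0,0,0,0],[10,0,0,0,0,0,0],[10,0,0,0,0,0,0],[10,0,0,0,0,0,0]])

```text
time_s: 17.63
tcp_pos: [0.4553, -0.3582, 0.016]
ee_rot: [[-0.99, 0.144, 0.0], [0.144, 0.99, -0.0], [-0.0, -0.0, -1.0]]
wrist_force: [-0.1, -0.3, 0.9]
gripper_width: 0.305
gripper_force: 0.0
```

Call:
drive_tool(rows=[[10,0,0,0,0,0,0],[10,0,0,0,0,0,0],[10,0,0,0,0,0,0]])

```text
time_s: 17.88
tcp_pos: [0.4553, -0.3582, 0.0159]
ee_rot: [[-0.99, 0.144, 0.0], [0.144, 0.99, -0.0], [-0.0, -0.0, -1.0]]
wrist_force: [0.3, -0.4, 1.1]
gripper_width: 0.269
gripper_force: 30.0
```

Call:
drive_tool(rows=[[10,0,0,5,0,0,0],[10,0,0,20,0,0,0],[10,0,0,35,0,0,0],[10,0,0,38,0,0,0],[10,0,0,38,0,0,0]])

```text
time_s: 18.3
tcp_pos: [0.4543, -0.3577, 0.1526]
ee_rot: [[-0.99, 0.144, -0.002], [0.144, 0.99, 0.001], [0.002, 0.001, -1.0]]
wrist_force: [0.9, -1.0, -1.6]
gripper_width: 0.274
gripper_force: 30.0
```

Call:
drive_tool(rows=[[10,0,0,30,0,0,0],[10,0,10,18,0,0,0],[10,1,20,6,0,0,0],[10,1,30,0,0,0,0],[10,1,36,0,0,0,0]])

```text
time_s: 18.72
tcp_pos: [0.4579, -0.2619, 0.2061]
ee_rot: [[-0.989, 0.146, 0.001], [0.146, 0.989, 0.0], [-0.001, 0.0, -1.0]]
wrist_force: [0.8, -0.1, -1.9]
gripper_width: 0.272
gripper_force: 30.0
```

Call:
drive_tool(rows=[[10,1.5,38,0,0,0,0],[10,1.5,38,0,0,0,0],[10,1.5,38,0,0,0,0],[10,1.5,38,0,0,0,0],[10,1.5,38,0,0,0,0]])

```text
time_s: 19.13
tcp_pos: [0.4648, -0.0705, 0.2057]
ee_rot: [[-0.99, 0.144, -0.0], [0.144, 0.99, 0.0], [0.001, 0.0, -1.0]]
wrist_force: [1.9, -0.5, -2.4]
gripper_width: 0.268
gripper_force: 30.0
```

Call:
drive_tool(rows=[[10,1.5,38,0,0,0,0],[10,1.5,38,0,0,0,0],[10,1.5,38,0,0,0,0],[10,1.5,38,0,0,0,0],[10,1.5,38,0,0,0,0]])

```text
time_s: 19.55
tcp_pos: [0.4723, 0.1195, 0.2058]
ee_rot: [[-0.99, 0.144, -0.001], [0.144, 0.99, 0.0], [0.001, 0.0, -1.0]]
wrist_force: [1.0, -0.4, -2.2]
gripper_width: 0.27
gripper_force: 30.0
```

Call:
drive_tool(rows=[[10,1.5,38,0,0,0,-0.01],[10,1.5,38,0,0,0,-0.015],[10,1.5,38,0,0,0,-0.01],[10,1.5,38,0,0,0,-0.01],[10,0,25,0,0,0,0]])

```text
time_s: 19.97
tcp_pos: [0.4788, 0.2978, 0.2053]
ee_rot: [[-0.982, 0.187, -0.0], [0.187, 0.982, 0.0], [0.0, 0.0, -1.0]]
wrist_force: [-0.2, -0.7, -2.5]
gripper_width: 0.269
gripper_force: 30.0
```

Call:
drive_tool(rows=[[10,0,15,0,0,0,0],[10,0,6,0,0,0,0],[10,0,0,0,0,0,0],[10,0,0,0,0,0,0],[10,0,0,0,0,0,0]])

```text
time_s: 20.38
tcp_pos: [0.4791, 0.3143, 0.2058]
ee_rot: [[-0.982, 0.189, -0.001], [0.189, 0.982, -0.001], [0.0, -0.001, -1.0]]
wrist_force: [-0.9, -0.5, -1.8]
gripper_width: 0.27
gripper_force: 30.0
```

```bash
python3 tilt.py
python3 - <<'E'
from h import *
s=sense();c=capture("wrist");W=wcloud(s,c);f=c["frame"].astype(int)
R=np.array(s["ee_rot"]);print(s["tcp_pos"],np.degrees(np.arctan2(R[1,1],R[0,1])),np.round(s["moment"],4),np.round(s["wrist_force"],2))
L=(W-np.array(s["tcp_pos"]))@R*1000
red=(f[...,0]>100)&(f[...,1]<60)&(f[...,2]<60)&(W[...,2]>.033)&(W[...,2]<.046)
q=L[red];print("rim in tool: x",np.percentile(q[:,0],[0.5,99.5]).round(1),"y",np.percentile(q[:,1],[.5,99.5]).round(1))
c=capture("scene");print("bin",rect(cloud(c),.479,.316,.17,.033,.046))
E
```

```text
(-0.092, -0.05) 191 114.2 -68.8
(-0.04, -0.02) 101 114.4 -30.0
(0.02, 0.04) 107 114.6 29.9
(0.05, 0.092) 219 114.6 69.6
tilt deg 0.1
[0.47920312 0.31432974 0.20594475] 79.0672904857879 [ 0.0184 -0.0038  0.0322] [-1.16 -0.31 -1.28]
rim in tool: x [-94.5 102. ] y [-63.1  63.1]
bin (1073, array([480.2, 315.2]), array([132.1, 242.7]), 78.7, 'zmed', np.float64(38.8))
```

Call:
drive_tool(rows=[[10,0.8,1,-10,0,0,0],[10,0,0,-25,0,0,0],[10,0,0,-30,0,0,0],[10,0,0,-30,0,0,0],[10,0,0,-25,0,0,0]])

```text
time_s: 20.95
tcp_pos: [0.4793, 0.3157, 0.0833]
ee_rot: [[-0.982, 0.189, -0.001], [0.189, 0.982, -0.001], [0.001, -0.001, -1.0]]
wrist_force: [-0.0, 0.5, -2.7]
gripper_width: 0.275
gripper_force: 30.0
```

Call:
drive_tool(rows=[[10,0,0,-15,0,0,0],[10,0,0,-10,0,0,0],[10,0,0,-5,0,0,0],[10,0,0,-5,0,0,0],[10,0,0,-5,0,0,0]])

```text
time_s: 21.37
tcp_pos: [0.4807, 0.3174, 0.0463]
ee_rot: [[-0.982, 0.188, 0.002], [0.188, 0.982, 0.002], [-0.001, 0.002, -1.0]]
wrist_force: [0.1, 0.3, -2.0]
gripper_width: 0.272
gripper_force: 30.0
```

Call:
drive_tool(rows=[[10,0,0,-5,0,0,0],[10,0,0,-5,0,0,0],[10,0,0,-5,0,0,0],[10,0,0,-4,0,0,0],[10,0,0,0,0,0,0]])

```text
time_s: 21.78
tcp_pos: [0.4795, 0.3164, 0.0259]
ee_rot: [[-0.982, 0.188, -0.001], [0.188, 0.982, -0.001], [0.001, -0.001, -1.0]]
wrist_force: [-0.9, -0.6, -1.4]
gripper_width: 0.268
gripper_force: 30.0
```

Call:
drive_tool(rows=[[10,0,0,-3,0,0,0],[10,0,0,0,0,0,0],[10,0,0,0,0,0,0]])

```text
time_s: 22.03
tcp_pos: [0.48, 0.3169, 0.0237]
ee_rot: [[-0.982, 0.188, 0.0], [0.188, 0.982, 0.0], [-0.0, 0.0, -1.0]]
wrist_force: [-0.5, 0.5, -1.2]
gripper_width: 0.268
gripper_force: 30.0
```

Call:
drive_tool(rows=[[10,0,0,-1.5,0,0,0],[35,0,0,0,0,0,0],[45,0,0,0,0,0,0],[50,0,0,0,0,0,0],[50,0,0,0,0,0,0]])

```text
time_s: 22.45
tcp_pos: [0.4802, 0.3171, 0.0226]
ee_rot: [[-0.982, 0.188, 0.001], [0.188, 0.982, 0.001], [-0.001, 0.001, -1.0]]
wrist_force: [-0.2, 0.1, -1.0]
gripper_width: 0.466
gripper_force: 0.0
```

Call:
drive_tool(rows=[[50,0,0,0,0,0,0],[50,0,0,3,0,0,0],[50,0,0,8,0,0,0],[50,0,0,15,0,0,0],[50,0,0,25,0,0,0]])

```text
time_s: 22.87
tcp_pos: [0.4788, 0.3157, 0.0722]
ee_rot: [[-0.982, 0.188, -0.004], [0.188, 0.982, -0.003], [0.003, -0.004, -1.0]]
wrist_force: [0.7, 1.2, -0.3]
gripper_width: 0.496
gripper_force: 0.0
```

Call:
drive_tool(rows=[[50,0,0,35,0,0,0],[50,0,0,35,0,0,0],[50,0,0,35,0,0,0],[50,0,0,25,0,0,0],[50,0,0,10,0,0,0]])

```text
time_s: 23.28
tcp_pos: [0.4816, 0.3181, 0.2191]
ee_rot: [[-0.982, 0.187, 0.007], [0.188, 0.982, 0.006], [-0.006, 0.007, -1.0]]
wrist_force: [0.8, 0.4, -0.4]
gripper_width: 0.502
gripper_force: 0.0
```

Call:
drive_tool(rows=[[50,0,0,0,0,0,0],[50,0,0,0,0,0,0],[50,0,0,0,0,0,0]])

```text
time_s: 23.53
tcp_pos: [0.479, 0.3161, 0.2113]
ee_rot: [[-0.982, 0.188, -0.003], [0.188, 0.982, -0.002], [0.002, -0.003, -1.0]]
wrist_force: [-0.3, -0.2, -0.1]
gripper_width: 0.5
gripper_force: 0.0
```

```bash
python3 tilt.py
python3 - <<'E'
from h import *
s=sense();c=capture("wrist");W=wcloud(s,c);f=c["frame"].astype(int)
print(s["tcp_pos"],s["gripper_width"],s["time_s"])
c=capture("scene");W=cloud(c);f=c["frame"].astype(int)
sil=(f.min(2)>90)&(f.max(2)-f.min(2)<40)
M=sil&(np.hypot(W[...,0]-.48,W[...,1]-.316)<.11)&(W[...,2]>.03)&(W[...,2]<.1)
q=W[M];rc=cv2.minAreaRect((q[:,:2]*1000).astype(np.float32));print(len(q),rc,np.percentile(q[:,2],[2,50,98]))
print("bin",rect(W,.479,.316,.17,.033,.046))
print("brick",rect(W,.413,-.002,.08,.028,.042),"tape",rect(W,.399,.127,.05,.02,.03))
E
```

```text
(-0.092, -0.05) 194 114.7 -68.7
(-0.04, -0.02) 105 114.6 -30.4
(0.02, 0.04) 107 114.5 30.0
(0.05, 0.092) 219 114.5 69.7
tilt deg 0.0
[0.4790471 0.31605   0.2110557] 0.5044195890864525 23.5833
1038 ((480.6850280761719, 316.8370056152344), (26.14801597595215, 183.80784606933594), 79.3112564086914) [0.04303087 0.05077218 0.05432198]
bin (1377, array([480.7, 315.2]), array([131.8, 241.5]), 79.0, 'zmed', np.float64(39.0))
brick (653, array([416.4,  -3.1]), array([102.6,  56.5]), 0.1, 'zmed', np.float64(34.5)) tape (326, array([402.8, 125.6]), array([69.9, 70.8]), 2.3, 'zmed', np.float64(23.6))
```

```bash
python3 -c "
from station import *
print(finish_job())"
```

```text
the job is handed in; nothing more can be done
None
```

The job is handed in: the good arm sits level on the knife edge (0.0° tilt at the last check), and the other arm is fully inside the red reject bin, identified as the bad one by elimination because I only balance-tested the good one.

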